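Turn the die plate over against the press bed

ROBOT

A 6-joint arm with a two-finger parallel gripper is mounted at the origin on the work surface. World frame = base frame: x ahead of the robot, y to its left, z up, the work surface at z = 0. Lengths are in m, angles in rad, forces in N, time in s.
With the tool pointing down it reaches from about 0.25 to 0.725 m from the base axis. Payload 4 kg.
Tool frame: the origin (TCP) lies on the centre line of the jaws, within the pads' length; the fingertips stand 17 mm ahead of it and the grasp point (between the pads) lies 2 mm behind it; z points along the fingers, y is the line along which they close (so a half turn about z gives the same grasp; the last joint's range is limited). The gripper opens to 85 mm and grips with 20 to 120 N. Pads are 22 mm wide; open, the fingers measure 114 mm over their backs; the gripper's body (76 mm by 85 mm) begins 54 mm behind the grasp point. The pads swing forward as they close: fully open they stand 13 mm farther back than shut.
Start: joints at [1.259, 0.241, 0.005, 1.335, 0, 1.571], TCP at [0.153, 0.476, 0.225] pointing down, gripper open.
Joint ranges: [-2.72, 2.72], [-1.05, 1.87], [-1.09, 1.28], [-1.99, 2.15], [-1.42, 1.44], [-3.14, 3.14]. Speed limits (rad/s): [2.79, 2.79, 3.14, 3.14, 3.14, 3.14].

INTERFACE

Orientations are given as a unit quaternion [x, y, z, w].
In Python, from workcell import bot, camera, get_calibration gives the robot as it stands.
- The arm moves only by the tool apply_moves, never from a script. Its argument "steps" is a list of rows, each a list of 3 entries, a list of its own where there are three numbers: the shift along the tool's x, y, z as a fraction of full scale, then the turn, a rotation vector about the tool's x, y, z as a fraction of full scale, then the opening, from 0 (shut) to 1 (fully open). A call has exactly 8 rows; each row shifts and turns the commanded pose from where the row before left it, along the tool's axes as they then stand; what a row does not reach is not made up. Full scale, the value 1, is 20 cm for a shift and pi rad for a turn. A row lasts 1/12 s, in which the tool goes at most 41.7 mm and 7.16 degrees, less where a joint would pass 70% of its speed; a pose out of reach is approached as far as the arm can. A call with a number of a shift or a turn outside -1 to 1 is refused whole. A call with a gripper value outside its range is refused whole. The fingers move at their own pace and stop on an object; the grip force is fixed at half the most. Time passes only in rows, so rows that do not move let the fingers close, or fill a call up. It gives the time, the measured TCP pose, the force, the opening and the grip force at its end, in the units of the state.
- bot.get_obs(): the state, without advancing time (a new reading comes with each control period).
- camera(name): name is "side" or "top"; returns (picture, depth): 480x640x3 uint8, red, green, blue; 480x640 float32, m along the optical axis (not along the pixel's ray), 0 where there is no reading.
- get_calibration(name): a dict with "fov_y" (degrees; the focal length in pixels is half the picture's height over the tangent of half this angle, whatever the lens; pixels are square), "cx", "cy" (the principal point, pixels), "dist_coeffs" ([k1, k2, p1, p2, k3] as OpenCV has them; the pictures are not rectified), "rvec" (rotation vector, rad) and "tvec" (3), from world to camera coordinates, as OpenCV has them. Camera axes: x right, y down, z forward; pixel columns grow to the right and rows downward; lengths in m; the calibration is good to about 2 mm. A picture is of the moment at which its call begins. get_calibration takes no time and is no camera call.
- bot.job_done(): hands the job in; it is judged then, once.
The state is a dict: "clock": time; "joint_pos": joint angles; "joint_vel": joint speeds; "tau": joint torques, N m; "eef_pos": TCP position; "tool_rot": TCP orientation; "ft_force": force on the tool from outside, world axes, zero at the start; "ft_torque": the same for the moment, N m; "grip_width": finger opening in m; "grasp_force": force on a finger pad.
Only numpy, scipy, OpenCV 4.12 (cv2) and the standard library are available. Lean on these libraries where they do the work, as an engineer would, in place of code of your own. Each camera call takes 0.05 s, during which the arm holds its last target. There are 200 camera calls.

TASK

The die plate lies bevel-side down on the bench in front of the bolt cutter press. With the fingertips alone, push it against the front edge of the low die bed, tip it up on end there and turn it over onto the bed, then push it back until its bevelled edge, now facing up, is fully home under the keeper bar at the back of the bed. Never pick the plate up, and leave the other things on the bench where they are.

Things in the scene. Friction and masses are not known exactly. Their poses are not given: they have to be found in the camera images.
- die_plate: Die plate: flat bare-steel rectangle, 72 mm along its x, 100 mm along its y, 10 mm thick, about 0.5 kg, a 30 mm round hole through its middle. Origin at the centre of the face that is underneath at the start; z points up at the start, down once turned over. Its bevelled long edge (x = -36 mm) faces the robot at the start, its square long edge (x = +36) the press, roughly parallel to the bed.
- bevel_edge (a point): On the die plate, frame (-36, 0, 8.5) mm: middle of the 3 mm upright land of its bevelled long edge (z 7 to 10 mm). Beneath the land a 45 degree bevel is cut away from the start underside, from (x -36, z 7) to (x -29, z 0).
- plain_edge (a point): On the die plate, frame (36, 0, 5) mm: middle of its square long edge. With this edge against the bed's front, fingertips pressing on the bevelled edge with about 10 N grip well enough to swing that edge up as they rise; the plate turns about its foot at the bed. Past about 82 degrees it leans on the bed's top corner by itself; pushed on at the top, it falls over onto the bed.
- plate_center (a point): On the die plate: its very centre, plate frame (0, 0, 5) mm
- press: Hand-cranked bolt cutter press, fixed. Origin on the bench, middle of the foot of the die bed's front edge; x points level into the press (away from the robot), z up. The die bed is a flat steel slab with an upright, square-cornered front, 14 mm high, 160 mm wide, standing out in front of the press frame (cheeks 212 mm high with gear and orange lever), which begins at x = 165 mm.
- keeper (a point): On the press, frame (79, 0, 17) mm: the upright stop face of the keeper bar that runs full width along the back of the die bed, top 32.5 mm above the bench. Above the stop an undercut lip leans out to the robot (underside from 20 mm height at x 79 to 29 mm at x 70), so the plate lying bevel up slides under it with 2 mm to spare.
- stud_stub: bystander: bent threaded stud stub, lying, 30 mm thick, about 110 mm long; origin under its middle
- bridge: bystander: cast tensioner bridge, a ring of about 96 mm on three legs, 75 mm high; origin under its centre
- shim: bystander: U-shaped copper shim lying flat, 80 x 70 x 4 mm; origin under its centre
- adaptor: bystander: chunky black socket adaptor, 54 mm round, 52 mm high with a square drive on top; origin under its centre
- nut: bystander: large steel hexagon nut, 46 mm across flats, 24 mm high, lying flat; origin under its centre
- washer: bystander: steel washer, 56 mm across, 5 mm thick, lying flat; origin under its centre
- hex_key: bystander: L-shaped hexagon key lying flat, 110 mm long, 8 mm thick; origin under the middle of its long leg
Things that resemble listed ones, but are neither listed nor needed, are in the scene too. Leave any orange look-alike of the die_plate alone.

How it is judged:
By the outcome, as a careful person would: the job done as asked, in the order asked, and still so for the second after the job is handed in, with the robot touching nothing.
It also fails if it takes over 51 s, if anything falls off the work surface, if the arm or the gripper's body presses on something with over 40 N, if the wrist force passes 120 N, or if a joint passes its speed limit or range.

## Working session

There is one attempt and no reset: what is moved stays moved. The work goes in short steps, Python scripts to look and compute and a tool call to move; the robot and the scene stay as the last step left them, time stands still between calls to the robot, and variables do not carry over. Pictures are saved under pics/ and viewed, at most 10 in all, crops included, and the job is handed in when it is done.

Besides the shell and the picture viewer there is one more tool, called after "Call:" as name(argument=value, ...) on one line, values as JSON. apply_moves: Moves the arm, as the interface text tells. Its arguments: {"type":"object","properties":{"steps":{"type":"array"}},"required":["steps"]}

```bash
mkdir -p pics; cat > h.py <<'E'
import numpy as np, cv2
from workcell import bot, camera, get_calibration
def K(n):
    c=get_calibration(n); f=240/np.tan(np.radians(c["fov_y"])/2)
    return np.array([[f,0,c["cx"]],[0,f,c["cy"]],[0,0,1.]]),np.array(c["dist_coeffs"],float),np.array(c["rvec"],float),np.array(c["tvec"],float)
def cloud(n,d):
    k,dc,r,t=K(n); u,v=np.meshgrid(np.arange(640.),np.arange(480.))
    p=cv2.undistortPoints(np.stack([u,v],-1).reshape(-1,1,2),k,dc).reshape(480,640,2)
    P=np.dstack([p*d[...,None],d]); R=cv2.Rodrigues(r)[0]
    return (P-t.reshape(3))@R
def onplane(n,uv,z):
    k,dc,r,t=K(n); R=cv2.Rodrigues(r)[0]; p=cv2.undistortPoints(np.array(uv,float).reshape(-1,1,2),k,dc).reshape(-1,2)
    D=np.c_[p,np.ones(len(p))]@R; C=-R.T@t.reshape(3)
    return C+D*((z-C[2])/D[:,2])[:,None]
def snap(n,name):
    im,d=camera(n); cv2.imwrite(f"pics/{name}.png",im[...,::-1]); np.save(f"pics/{name}.npy",d); return im,d
E
python3 - <<'E'
from h import *
for n in("top","side"):
    snap(n,n+"0"); print(n,get_calibration(n))
o=bot.get_obs(); print(o)
E
```

```text
top {'fov_y': 43.94148397302413, 'cx': 329.18874685426607, 'cy': 237.4538163029521, 'dist_coeffs': array([-0.02494876,  0.        ,  0.        ,  0.        ,  0.        ]), 'rvec': array([ 2.14789558, -2.18470596,  0.09698188]), 'tvec': array([0.05353164, 0.53475552, 1.24407196])}
side {'fov_y': 49.78907306809399, 'cx': 314.0194119277452, 'cy': 227.23538902826056, 'dist_coeffs': array([-0.12195886,  0.        ,  0.        ,  0.        ,  0.        ]), 'rvec': array([ 2.11161452, -0.25124059,  0.16448011]), 'tvec': array([-0.50471909,  0.10695962,  1.21099689])}
{'clock': 0.1, 'joint_pos': array([1.25901712e+00, 2.41341715e-01, 3.89256027e-03, 1.33519825e+00,
       1.87889000e-05, 1.57078149e+00]), 'joint_vel': array([-0.00066811, -0.00048721,  0.00314367, -0.00049892, -0.00151688,
        0.00041458]), 'tau': array([-1.36803137e-03, -3.73137939e+01,  2.53010577e+01,  1.08832918e-02,
       -1.00620246e-04, -7.12976004e-06]), 'eef_pos': array([0.15319857, 0.47536228, 0.22371278]), 'tool_rot': array([ 1.55251589e-01,  9.87874530e-01, -9.12854244e-04, -1.52985259e-04]), 'ft_force': array([-0.58509236,  0.15357261,  0.089865  ]), 'ft_torque': array([ 0.0212371 , -0.01020536,  0.01564292]), 'grasp_force': 0.0, 'grip_width': 0.08568928844093737}
```

View pics/top0.png

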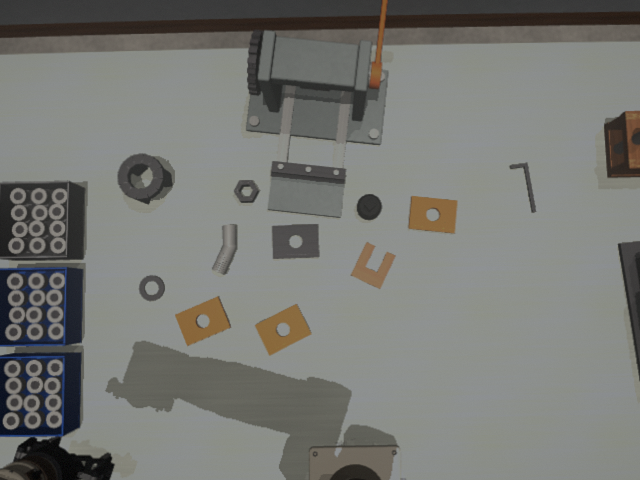

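View pics/side0.png

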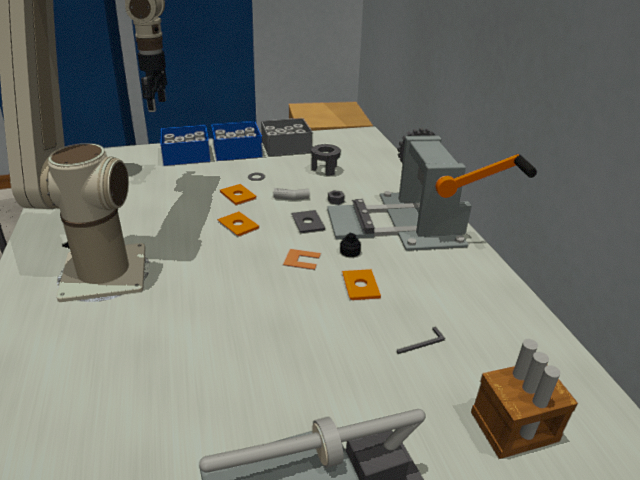

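The top view shows the grey plate at about (296,241), the bed at (306,195) with its front edge along (268,209)-(342,216), and the keeper at (308,172). The shim, stub, nut and adaptor are close by.

```bash
python3 - <<'E'
from h import *
d=np.load("pics/top0.npy"); im=cv2.imread("pics/top0.png"); P=cloud("top",d)
def rect(mask,z,name):
    m=mask.astype(np.uint8); n,l,s,c=cv2.connectedComponentsWithStats(m); i=1+np.argmax(s[1:,4])
    cs,_=cv2.findContours((l==i).astype(np.uint8),cv2.RETR_EXTERNAL,cv2.CHAIN_APPROX_NONE)
    W=onplane("top",cs[0].reshape(-1,2),z)[:,:2]*1000
    r=cv2.minAreaRect(W.astype(np.float32)); print(name,s[i],r); print(cv2.boxPoints(r).round(1).tolist())
g=im.max(2).astype(int); sat=g-im.min(2)
print(g[235:250,265:330:4][::5], g[180:220,300])
def win(u0,v0,u1,v1):
    w=np.zeros((480,640),bool); w[v0:v1,u0:u1]=1; return w
rect((g<125)&win(262,219,330,264),.010,"plate")
rect((g<150)&(P[...,2]>.008)&(P[...,2]<.020)&win(262,165,350,222),.014,"bed")
rect((P[...,2]>.025)&(P[...,2]<.040)&win(262,155,355,192),.0325,"keeper")
print("z plate",np.median(P[228:234,285:310,2]),"bed",np.median(P[192:205,285:330,2]),"bench",np.median(P[290:300,340:360,2]))
# depth footprints of neighbors
for n,w in dict(nut=(230,175,262,205),stub=(208,220,243,276),adaptor=(352,190,385,224),shim=(348,240,398,290)).items():
    m=win(*w)&((P[...,2]>.012) if n!="shim" else (sat>50)); q=P[m]; print(n,(q.min(0)*1000).round(),(q.max(0)*1000).round())
E
python3 - <<'E'
import cv2
im=cv2.imread("pics/top0.png")[155:295,205:405]
cv2.imwrite("pics/crop0.png",cv2.resize(im,None,fx=4,fy=4,interpolation=cv2.INTER_CUBIC))
E
```

```text
[[145 145  78  80  80  80  79 100 109  77  80  77  78  80 143 143 144]
 [145 145  82  81  81  81 123 145 143 130  79  78  79  77 144 145 144]
 [146 143  78  78  78  79  84 145 143  89  79  79  80  81 144 146 143]] [105 104 113 117 117 118 118 119 117 118 117 117 119 119 118 118 118 118
 116 117 118 117 116 117 118 116 117 116 116 116 118 116  98  92 136 143
 144 142 144 142]
plate [ 272  224   48   35 1473] ((530.954345703125, 117.68352508544922), (101.71923065185547, 73.9783706665039), 89.59846496582031)
[[493.6000061035156, 67.0999984741211], [567.5999755859375, 66.5999984741211], [568.2999877929688, 168.3000030517578], [494.29998779296875, 168.8000030517578]]
bed [ 268  176   77   42 2411] ((627.3623046875, 94.67994689941406), (161.1207733154297, 74.36804962158203), 82.67607116699219)
[[580.2000122070312, 19.5], [654.0, 10.0], [674.5, 169.8000030517578], [600.7999877929688, 179.3000030517578]]
keeper [ 271  161   75   23 1122] ((677.3869018554688, 87.6056137084961), (160.07333374023438, 33.64221954345703), 82.67195129394531)
[[650.5, 10.399999618530273], [683.9000244140625, 6.099999904632568], [704.2999877929688, 164.8000030517578], [670.9000244140625, 169.10000610351562]]
z plate 0.010674978058897486 bed 0.014196095735088288 bench 0.00027247348385870876
nut [410.  34.  13.] [ 665.  249. 1291.]
stub [410.  34.  12.] [ 567.  296. 1291.]
adaptor [410. -68.  12.] [ 629.   34. 1291.]
shim [410. -95.  -4.] [ 524.   34. 1291.]
```

View pics/crop0.png

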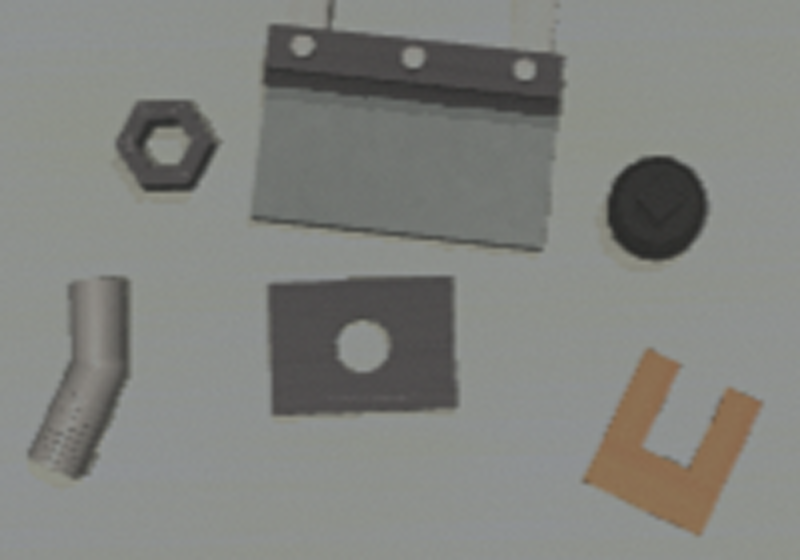

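The crop shows the plate's edges, with the bevel side at the bottom of the picture. The plate sits about 7° off square to the bed, and the bed's front edge runs from (252,218) to (543,248) in crop pixels. I take the press frame as origin ≈ (591, 99) mm with yaw ≈ -7.35°, which puts the plate centre at about (-62, +10.5) mm in it. I'll rotate the tool to the press yaw and travel to behind the plate with the fingers part open.

Call:
apply_moves(steps=[[[0,0,0],[0,0,-0.029],0.35],[[0,0,0],[0,0,-0.029],0.35],[[-0.128,-0.11,0],[0,0,0],0.35],[[-0.128,-0.11,0],[0,0,0],0.35],[[-0.128,-0.11,0],[0,0,0],0.35],[[-0.128,-0.11,0],[0,0,0],0.35],[[-0.128,-0.11,0],[0,0,0],0.35],[[-0.128,-0.11,0],[0,0,0],0.35]])

```text
clock: 0.77
eef_pos: [0.2891, 0.3236, 0.2241]
tool_rot: [0.064, 0.998, -0.0, -0.0]
ft_force: [0.4, 0.6, -0.2]
grip_width: 0.0297
grasp_force: 0.0
```

Call:
apply_moves(steps=[[[-0.128,-0.11,0],[0,0,0],0.35],[[-0.128,-0.11,0],[0,0,0],0.35],[[-0.128,-0.11,0],[0,0,0],0.35],[[-0.128,-0.11,0],[0,0,0],0.35],[[-0.128,-0.11,0],[0,0,0],0.35],[[-0.128,-0.11,0],[0,0,0],0.35],[[-0.128,-0.11,0],[0,0,0],0.35],[[-0.128,-0.11,0],[0,0,0],0.35]])

```text
clock: 1.43
eef_pos: [0.4695, 0.1226, 0.2241]
tool_rot: [0.065, 0.998, -0.0, -0.0]
ft_force: [0.1, 0.4, -0.4]
grip_width: 0.0301
grasp_force: 0.0
```

```bash
cat >> h.py <<'E'
from scipy.spatial.transform import Rotation as Ro
O=np.array([591.2,99.3,0]); YAW=-7.34
def pf(p): return (np.asarray(p)-O)@Ro.from_euler('z',YAW,degrees=True).as_matrix()
def st():
    o=bot.get_obs(); R=Ro.from_euler('z',-YAW,degrees=True)*Ro.from_quat(o["tool_rot"])
    print("t",round(o["clock"],2),"tcp press mm",pf(o["eef_pos"]*1000).round(1),"\n",R.as_matrix().round(3).tolist(),"F",o["ft_force"].round(1),"w",round(o["grip_width"],4),"q",o["joint_pos"].round(2))
E
python3 -c "
from h import *
st()"
```

```text
t 1.43 tcp press mm [-123.6    7.5  224.1] 
 [[-1.0, 0.002, -0.001], [0.002, 1.0, -0.0], [0.001, -0.0, -1.0]] F [ 0.1  0.4 -0.4] w 0.0301 q [ 0.26  0.21 -0.03  1.33  0.    0.39]
```

Call:
apply_moves(steps=[[[0.02,0.012,0.155],[0,0,0],0.35],[[0,0,0.155],[0,0,0],0.35],[[0,0,0.155],[0,0,0],0.35],[[0,0,0.155],[0,0,0],0.35],[[0,0,0.155],[0,0,0],0.35],[[0,0,0.155],[0,0,0],0.35],[[0,0,0],[0,0,0],0.35],[[0,0,0],[0,0,0],0.35]])

```text
clock: 2.1
eef_pos: [0.4633, 0.1265, 0.0371]
tool_rot: [0.065, 0.998, -0.001, -0.003]
ft_force: [-0.3, 0.2, 0.2]
grip_width: 0.0301
grasp_force: 0.0
```

Call:
apply_moves(steps=[[[0,0,0.01],[0,0,0],0.35],[[0,0,0.01],[0,0,0],0.35],[[0,0,0.01],[0,0,0],0.35],[[0,0,0.01],[0,0,0],0.35],[[0,0,0.005],[0,0,0],0.35],[[0,0,0.005],[0,0,0],0.35],[[0,0,0],[0,0,0],0.35],[[0,0,0],[0,0,0],0.35]])

```text
clock: 2.77
eef_pos: [0.4653, 0.1271, 0.0286]
tool_rot: [0.065, 0.998, 0.0, 0.0]
ft_force: [0.1, -0.1, 0.6]
grip_width: 0.0302
grasp_force: 0.0
```

```bash
python3 -c "
from h import *
st()
im,d=snap('side','side1')
cv2.imwrite('pics/side1c.png',cv2.resize(im[150:270,220:420,::-1],None,fx=4,fy=4,interpolation=cv2.INTER_CUBIC))"
```

```text
t 2.77 tcp press mm [-128.4   11.4   28.6] 
 [[-1.0, 0.001, 0.0], [0.001, 1.0, 0.0], [-0.0, 0.0, -1.0]] F [ 0.1 -0.1  0.6] w 0.0302 q [ 0.27  0.39 -0.35  0.83 -0.    0.4 ]
```

View pics/side1c.png

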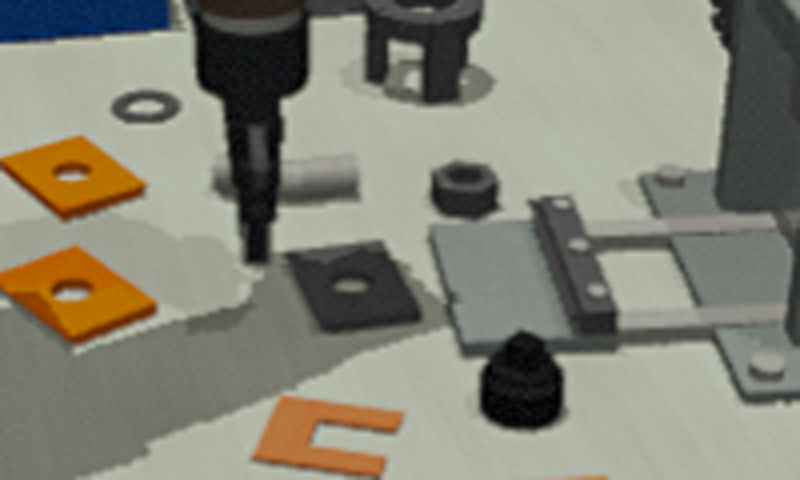

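The side crop shows the fingertips just above the bench, at about (257,262), behind the plate's bevelled edge. I'll descend slowly to find the bench.

Call:
apply_moves(steps=[[[0,0,0.006],[0,0,0],0.35],[[0,0,0.006],[0,0,0],0.35],[[0,0,0.006],[0,0,0],0.35],[[0,0,0.006],[0,0,0],0.35],[[0,0,0.006],[0,0,0],0.35],[[0,0,0],[0,0,0],0.35],[[0,0,0],[0,0,0],0.35],[[0,0,0],[0,0,0],0.35]])

```text
clock: 3.48
eef_pos: [0.4653, 0.1271, 0.0225]
tool_rot: [0.065, 0.998, -0.0, -0.0]
ft_force: [0.4, 0.3, -0.7]
grip_width: 0.0296
grasp_force: 0.0
```

Call:
apply_moves(steps=[[[0,0,0.006],[0,0,0],0.35],[[0,0,0.006],[0,0,0],0.35],[[0,0,0.006],[0,0,0],0.35],[[0,0,0.006],[0,0,0],0.35],[[0,0,0],[0,0,0],0.35],[[0,0,0],[0,0,0],0.35],[[0,0,0],[0,0,0],0.35],[[0,0,0],[0,0,0],0.35]])

```text
clock: 4.15
eef_pos: [0.4654, 0.1271, 0.0177]
tool_rot: [0.065, 0.998, 0.0, 0.0]
ft_force: [0.1, -0.7, -0.5]
grip_width: 0.0301
grasp_force: 0.0
```

Call:
apply_moves(steps=[[[0,0,0.006],[0,0,0],0.35],[[0,0,0.006],[0,0,0],0.35],[[0,0,0.006],[0,0,0],0.35],[[0,0,0],[0,0,0],0.35],[[0,0,0],[0,0,0],0.35],[[0,0,0],[0,0,0],0.35],[[0,0,0],[0,0,0],0.35],[[0,0,0],[0,0,0],0.35]])

```text
clock: 4.82
eef_pos: [0.4654, 0.1271, 0.0141]
tool_rot: [0.065, 0.998, 0.0, 0.0]
ft_force: [0.5, 0.0, -0.1]
grip_width: 0.03
grasp_force: 0.0
```

Call:
apply_moves(steps=[[[0,0,0.005],[0,0,0],0.35],[[0,0,0.005],[0,0,0],0.35],[[0,0,0.005],[0,0,0],0.35],[[0,0,0],[0,0,0],0.35],[[0,0,0],[0,0,0],0.35],[[0,0,0],[0,0,0],0.35],[[0,0,0],[0,0,0],0.35],[[0,0,0],[0,0,0],0.35]])

```text
clock: 5.48
eef_pos: [0.4654, 0.1271, 0.0112]
tool_rot: [0.065, 0.998, 0.0, 0.0]
ft_force: [0.3, 0.5, 1.2]
grip_width: 0.03
grasp_force: 0.0
```

Call:
apply_moves(steps=[[[0,0,-0.012],[0,0,0],0.35],[[-0.03,0,0],[0,0,0],0.35],[[-0.03,0,0],[0,0,0],0.35],[[-0.02,0,0],[0,0,0],0.35],[[-0.02,0,0],[0,0,0],0.35],[[-0.02,0,0],[0,0,0],0.35],[[-0.02,0,0],[0,0,0],0.35],[[-0.02,0,0],[0,0,0],0.35]])

```text
clock: 6.15
eef_pos: [0.4974, 0.1228, 0.0134]
tool_rot: [0.065, 0.998, -0.0, -0.0]
ft_force: [-0.0, -0.4, -0.4]
grip_width: 0.0302
grasp_force: 0.0
```

```bash
python3 -c "
from h import *
st()
im,d=snap('side','side2')
cv2.imwrite('pics/side2c.png',cv2.resize(im[180:250,250:390,::-1],None,fx=5,fy=5,interpolation=cv2.INTER_CUBIC))"
```

```text
t 6.15 tcp press mm [-96.   11.3  13.4] 
 [[-1.0, 0.002, -0.0], [0.002, 1.0, -0.0], [0.0, -0.0, -1.0]] F [-0.  -0.4 -0.4] w 0.0302 q [ 0.24  0.46 -0.28  0.83  0.    0.37]
```

View pics/side2c.png

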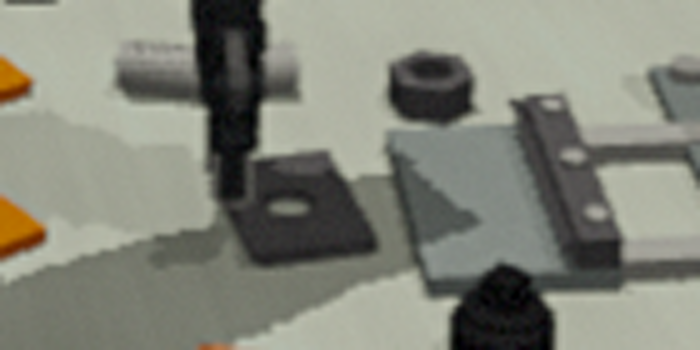

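The crop shows the fingertips at about (235,200), at or near the plate's bevelled edge, with no force yet. I'll project known points into the picture to settle where the finger is.

```bash
cat >> h.py <<'E'
def proj(n,pp):
    k,dc,r,t=K(n); w=(np.asarray(pp,float)@Ro.from_euler('z',YAW,degrees=True).as_matrix().T+O)/1000
    return cv2.projectPoints(w,r,t,k,dc)[0].reshape(-1,2)
E
python3 -c "
from h import *
f=lambda a:((proj('side',a)-[250,180])*5).round().tolist()
print('tip front/back near, z=2',f([[-85,-18,2],[-107,-18,2],[-85,-4,2],[-85,-18,13]]))
print('bed front top',f([[0,-80,14],[0,80,14]]))
c,s=np.cos(np.radians(7)),np.sin(np.radians(7))
for dx in (0,):
  print('plate0',f([[-62.1+c*x-s*y,10.5+s*x+c*y,10] for x,y in((-36,-50),(-36,50),(36,50),(36,-50))]))
d=np.load('pics/side2.npy'); P=cloud('side',d)
Q=pf(P.reshape(-1,3)*1000).reshape(P.shape)
for v,u in((216,294),(218,296),(219,297),(221,297),(210,295),(222,310),(200,296),(228,318)): print(u,v,((u-250)*5,(v-180)*5),Q[v,u].round(1))
"
```

```text
tip front/back near, z=2 [[250.0, 238.0], [209.0, 239.0], [247.0, 224.0], [250.0, 220.0]]
bed front top [[424.0, 272.0], [381.0, 123.0]]
plate0 [[242.0, 250.0], [204.0, 158.0], [328.0, 145.0], [373.0, 235.0]]
294 216 (220, 180) [-101.1  -18.5   39.1]
296 218 (230, 190) [-95.6 -16.9  31.7]
297 219 (235, 195) [-93.3 -20.8  30.8]
297 221 (235, 205) [-90.6   9.    6.7]
295 210 (225, 150) [-99.8 -34.7  66.6]
310 222 (300, 210) [-54.2  13.4  -1.1]
296 200 (230, 100) [-98.6 -50.8 104.9]
318 228 (340, 240) [-37.9 -33.1   7.1]
```

```bash
python3 -c "
from h import *
d=np.load('pics/side2.npy'); P=cloud('side',d); im=cv2.imread('pics/side2.png')
Q=pf(P.reshape(-1,3)*1000).reshape(P.shape)
for u in (294,297,299):
  for v in range(204,234,2): print(u,v,Q[v,u].round(0).tolist(),im[v,u].tolist())
m=(Q[...,2]>4)&(Q[...,2]<18)&(Q[...,0]>-115)&(Q[...,0]<-12)&(abs(Q[...,1]-10)<65)
q=Q[m]; print(len(q),q.min(0),q.max(0))
"
```

```text
294 204 [-103.0, -47.0, 91.0] [24, 22, 18]
294 206 [-103.0, -41.0, 82.0] [27, 24, 22]
294 208 [-103.0, -37.0, 74.0] [23, 27, 21]
294 210 [-103.0, -37.0, 68.0] [20, 17, 14]
294 212 [-101.0, -21.0, 53.0] [30, 30, 31]
294 214 [-101.0, -17.0, 44.0] [29, 28, 26]
294 216 [-101.0, -18.0, 39.0] [29, 29, 28]
294 218 [-101.0, -13.0, 30.0] [24, 29, 22]
294 220 [-101.0, -13.0, 23.0] [61, 64, 66]
294 222 [-98.0, 17.0, -1.0] [77, 89, 86]
294 224 [-99.0, 3.0, 1.0] [96, 109, 104]
294 226 [-100.0, -3.0, -1.0] [85, 97, 93]
294 228 [-101.0, -13.0, -2.0] [91, 101, 99]
294 230 [-102.0, -24.0, -1.0] [101, 114, 111]
294 232 [-102.0, -29.0, -5.0] [107, 120, 119]
297 204 [-95.0, -43.0, 89.0] [19, 23, 18]
297 206 [-94.0, -26.0, 73.0] [27, 25, 23]
297 208 [-95.0, -37.0, 73.0] [25, 22, 25]
297 210 [-94.0, -32.0, 65.0] [13, 14, 15]
297 212 [-93.0, -13.0, 48.0] [20, 22, 19]
297 214 [-93.0, -16.0, 43.0] [21, 21, 13]
297 216 [-93.0, -17.0, 38.0] [26, 25, 24]
297 218 [-92.0, -12.0, 29.0] [19, 17, 21]
297 220 [-92.0, -10.0, 21.0] [60, 62, 63]
297 222 [-91.0, -0.0, 9.0] [38, 41, 42]
297 224 [-92.0, -11.0, 9.0] [42, 41
[... 190 characters left out ...]
.0, -44.0, 89.0] [14, 17, 14]
299 206 [-89.0, -34.0, 77.0] [15, 16, 15]
299 208 [-89.0, -35.0, 72.0] [23, 26, 19]
299 210 [-89.0, -35.0, 66.0] [47, 50, 48]
299 212 [-87.0, -14.0, 48.0] [66, 65, 70]
299 214 [-88.0, -24.0, 47.0] [63, 68, 68]
299 216 [-87.0, -12.0, 35.0] [63, 66, 66]
299 218 [-88.0, -20.0, 33.0] [63, 65, 67]
299 220 [-87.0, -11.0, 21.0] [63, 70, 71]
299 222 [-86.0, 2.0, 8.0] [51, 50, 54]
299 224 [-86.0, -5.0, 6.0] [52, 50, 55]
299 226 [-88.0, -25.0, 11.0] [54, 54, 54]
299 228 [-89.0, -33.0, 10.0] [44, 43, 44]
299 230 [-89.0, -34.0, 4.0] [61, 66, 63]
299 232 [-89.0, -36.0, -1.0] [79, 88, 86]
425 [-103.33023809  -46.2396877     4.00561427] [-18.87124856  68.21118407  15.9713442 ]
```

The finger bottoms out at z ≈ 15-20 mm, so it is hovering over the plate without touching it. At this opening the tips stand further back than I assumed. I'll back off behind the edge and probe for the bench again.

Call:
apply_moves(steps=[[[0.05,0,0],[0,0,0],0.35],[[0.05,0,0],[0,0,0],0.35],[[0.05,0,0],[0,0,0],0.35],[[0,0,0.015],[0,0,0],0.35],[[0,0,0.01],[0,0,0],0.35],[[0,0,0.01],[0,0,0],0.35],[[0,0,0],[0,0,0],0.35],[[0,0,0],[0,0,0],0.35]])

```text
clock: 6.87
eef_pos: [0.4677, 0.1268, 0.0064]
tool_rot: [0.065, 0.998, -0.0, 0.0]
ft_force: [-0.5, -0.5, 0.2]
grip_width: 0.03
grasp_force: 0.0
```

```bash
python3 -c "
from h import *
st()
im,d=snap('side','side3'); Q=pf(cloud('side',d).reshape(-1,3)*1000).reshape(480,640,3)
for y in (-18,-4): print(proj('side',[[-115,y,z] for z in (0,10,20,40)]+[[-137,y,0]]).round(1).tolist())
cv2.imwrite('pics/side3c.png',cv2.resize(im[180:240,260:330,::-1],None,fx=9,fy=9,interpolation=cv2.INTER_CUBIC))"
```

```text
t 6.87 tcp press mm [-126.    11.5    6.4] 
 [[-1.0, 0.002, 0.0], [0.002, 1.0, -0.0], [-0.0, -0.0, -1.0]] F [-0.5 -0.5  0.2] w 0.03 q [ 0.26  0.42 -0.36  0.78 -0.    0.39]
[[288.9, 228.7], [288.8, 225.5], [288.8, 222.3], [288.7, 215.9], [280.7, 229.1]]
[[288.5, 226.0], [288.4, 222.8], [288.4, 219.6], [288.3, 213.2], [280.4, 226.3]]
```

View pics/side3c.png

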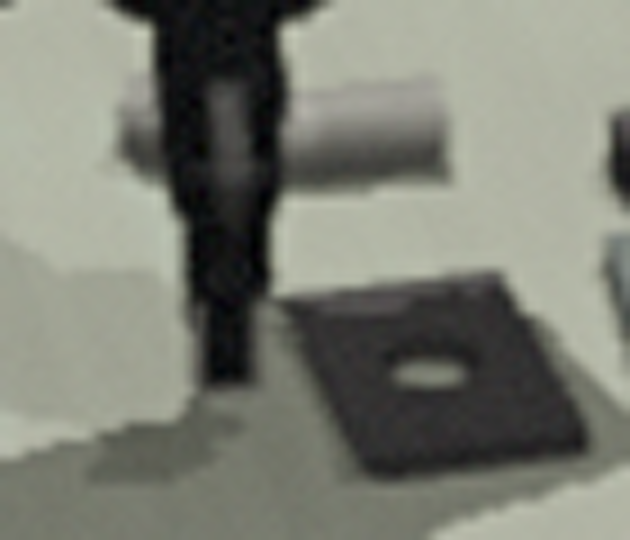

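The crop shows the fingertip ending at (230,382), i.e. z ≈ 11-15 mm, still above the bench. I'll keep probing down.

Call:
apply_moves(steps=[[[0,0,0.01],[0,0,0],0.35],[[0,0,0.01],[0,0,0],0.35],[[0,0,0.005],[0,0,0],0.35],[[0,0,0.005],[0,0,0],0.35],[[0,0,0.005],[0,0,0],0.35],[[0,0,0],[0,0,0],0.35],[[0,0,0],[0,0,0],0.35],[[0,0,0],[0,0,0],0.35]])

```text
clock: 7.58
eef_pos: [0.4673, 0.1268, -0.0005]
tool_rot: [0.065, 0.998, 0.0, 0.0]
ft_force: [-0.5, 0.6, 0.0]
grip_width: 0.0299
grasp_force: 0.0
```

Call:
apply_moves(steps=[[[0,0,0.005],[0,0,0],0.35],[[0,0,0.005],[0,0,0],0.35],[[0,0,0.005],[0,0,0],0.35],[[0,0,0.005],[0,0,0],0.35],[[0,0,0.005],[0,0,0],0.35],[[0,0,0],[0,0,0],0.35],[[0,0,0],[0,0,0],0.35],[[0,0,0],[0,0,0],0.35]])

```text
clock: 8.25
eef_pos: [0.4673, 0.1268, -0.0055]
tool_rot: [0.065, 0.998, 0.0, -0.0]
ft_force: [0.2, 0.2, 0.3]
grip_width: 0.0299
grasp_force: 0.0
```

Call:
apply_moves(steps=[[[0,0,0.005],[0,0,0],0.35],[[0,0,0.005],[0,0,0],0.35],[[0,0,0.005],[0,0,0],0.35],[[0,0,0.005],[0,0,0],0.35],[[0,0,0.005],[0,0,0],0.35],[[0,0,0],[0,0,0],0.35],[[0,0,0],[0,0,0],0.35],[[0,0,0],[0,0,0],0.35]])

```text
clock: 8.92
eef_pos: [0.4675, 0.1269, -0.0073]
tool_rot: [0.065, 0.998, 0.0, 0.001]
ft_force: [-8.6, -2.5, 26.0]
grip_width: 0.0299
grasp_force: 13.6
```

Bench contact is at TCP z ≈ -7 mm, and stiffness is about 8 N/mm. So the tip is at TCP z + 7 mm. I'll lift so the tip is at 3 mm, then push forward.

Call:
apply_moves(steps=[[[0,0,-0.032],[0,0,0],0.35],[[-0.03,0,0],[0,0,0],0.35],[[-0.03,0,0],[0,0,0],0.35],[[-0.03,0,0],[0,0,0],0.35],[[-0.03,0,0],[0,0,0],0.35],[[-0.025,0,0],[0,0,0],0.35],[[-0.02,0,0],[0,0,0],0.35],[[-0.02,0,0],[0,0,0],0.35]])

```text
clock: 9.58
eef_pos: [0.5042, 0.1218, -0.0048]
tool_rot: [0.065, 0.998, -0.0, -0.0]
ft_force: [-2.0, 1.3, -1.1]
grip_width: 0.0295
grasp_force: 1.0
```

```bash
python3 -c "
from h import *
st()"
```

```text
t 9.58 tcp press mm [-89.2  11.2  -4.8] 
 [[-1.0, 0.002, -0.001], [0.002, 1.0, -0.001], [0.001, -0.001, -1.0]] F [-2.   1.3 -1.1] w 0.0295 q [ 0.24  0.49 -0.28  0.8  -0.    0.37]
```

Call:
apply_moves(steps=[[[-0.007,0,0],[0,0,0],0.35],[[-0.007,0,0],[0,0,0],0.35],[[-0.007,0,0],[0,0,0],0.35],[[-0.007,0,0],[0,0,0],0.35],[[-0.005,0,0],[0,0,0],0.35],[[-0.005,0,0],[0,0,0],0.35],[[0,0,0],[0,0,0],0.35],[[0,0,0],[0,0,0],0.35]])

```text
clock: 10.25
eef_pos: [0.511, 0.1209, -0.0042]
tool_rot: [0.065, 0.998, -0.0, -0.0]
ft_force: [-3.0, -0.2, 0.2]
grip_width: 0.0298
grasp_force: 1.7
```

Call:
apply_moves(steps=[[[-0.006,0,0],[0,0,0],0.35],[[-0.006,0,0],[0,0,0],0.35],[[-0.006,0,0],[0,0,0],0.35],[[-0.005,0,0],[0,0,0],0.35],[[0,0,0],[0,0,0],0.35],[[0,0,0],[0,0,0],0.35],[[0,0,0],[0,0,0],0.35],[[0,0,0],[0,0,0],0.35]])

```text
clock: 10.92
eef_pos: [0.5111, 0.1208, -0.0044]
tool_rot: [0.064, 0.998, 0.0, -0.005]
ft_force: [-12.6, 0.6, 8.2]
grip_width: 0.0299
grasp_force: 6.7
```

The plate is against the bed, with about 12 N of press. Now I'll raise the edge along its arc.

Call:
apply_moves(steps=[[[-0.005,0,-0.01],[0,0,0],0.35],[[0,0,-0.015],[0,0,0],0.35],[[-0.001,0,-0.015],[0,0,0],0.35],[[-0.002,0,-0.015],[0,0,0],0.35],[[-0.003,0,-0.015],[0,0,0],0.35],[[-0.003,0,-0.015],[0,0,0],0.35],[[-0.004,0,-0.015],[0,0,0],0.35],[[-0.004,0,-0.015],[0,0,0],0.35]])

```text
clock: 11.58
eef_pos: [0.5138, 0.1203, 0.0171]
tool_rot: [0.064, 0.998, 0.0, -0.006]
ft_force: [-12.7, 2.6, 1.6]
grip_width: 0.03
grasp_force: 6.6
```

```bash
python3 -c "
from h import *
st()
im,d=snap('side','side4')
cv2.imwrite('pics/side4c.png',cv2.resize(im[170:250,270:390,::-1],None,fx=5,fy=5,interpolation=cv2.INTER_CUBIC))"
```

```text
t 11.58 tcp press mm [-79.5  10.9  17.1] 
 [[-1.0, 0.0, -0.013], [0.0, 1.0, -0.001], [0.013, -0.001, -1.0]] F [-12.7   2.6   1.6] w 0.03 q [ 0.23  0.49 -0.22  0.88  0.    0.36]
```

View pics/side4c.png

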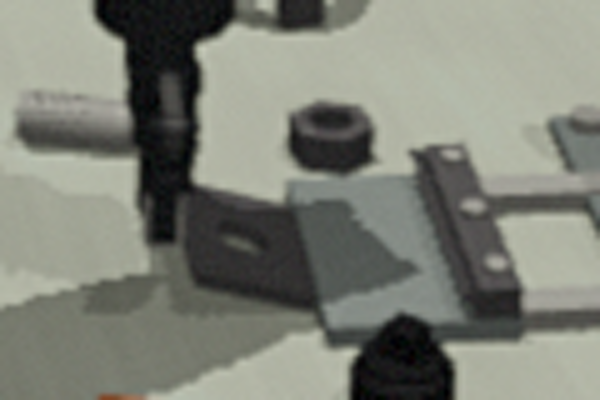

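The plate is tipping cleanly, about 18° up, with the bevelled edge at (185,230) on the finger. I'll continue along the arc.

Call:
apply_moves(steps=[[[-0.005,0,-0.021],[0,0,0],0.35],[[-0.0075,0,-0.019],[0,0,0],0.35],[[-0.0085,0,-0.018],[0,0,0],0.35],[[-0.01,0,-0.017],[0,0,0],0.35],[[-0.011,0,-0.016],[0,0,0],0.35],[[-0.012,0,-0.015],[0,0,0],0.35],[[-0.013,0,-0.014],[0,0,0],0.35],[[-0.014,0,-0.013],[0,0,0],0.35]])

```text
clock: 12.3
eef_pos: [0.532, 0.1181, 0.0457]
tool_rot: [0.064, 0.998, 0.0, -0.004]
ft_force: [-12.8, 0.9, 9.9]
grip_width: 0.0299
grasp_force: 6.7
```

```bash
python3 -c "
from h import *
st()
im,d=snap('side','side5')
cv2.imwrite('pics/side5c.png',cv2.resize(im[170:250,270:390,::-1],None,fx=5,fy=5,interpolation=cv2.INTER_CUBIC))"
```

```text
t 12.3 tcp press mm [-61.1  11.1  45.7] 
 [[-1.0, 0.0, -0.008], [0.0, 1.0, -0.0], [0.008, -0.0, -1.0]] F [-12.8   0.9   9.9] w 0.0299 q [ 0.22  0.48 -0.15  0.96  0.    0.35]
```

View pics/side5c.png

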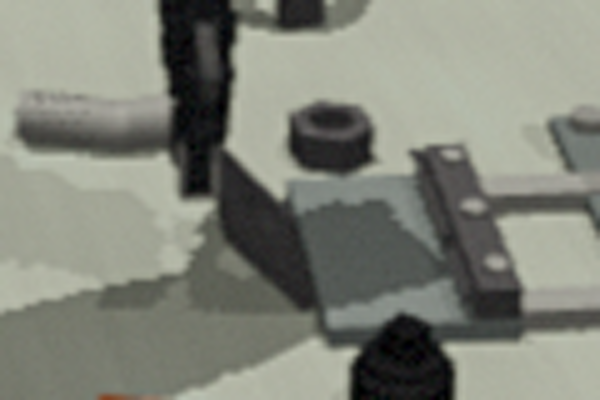

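About 47° now, with the bevelled edge at (222,150). I'll push forward with less rise.

Call:
apply_moves(steps=[[[-0.015,0,-0.01],[0,0,0],0.35],[[-0.017,0,-0.01],[0,0,0],0.35],[[-0.018,0,-0.008],[0,0,0],0.35],[[-0.018,0,-0.006],[0,0,0],0.35],[[-0.018,0,-0.005],[0,0,0],0.35],[[-0.018,0,-0.003],[0,0,0],0.35],[[-0.018,0,-0.002],[0,0,0],0.35],[[-0.018,0,0],[0,0,0],0.35]])

```text
clock: 13.02
eef_pos: [0.5669, 0.1145, 0.0564]
tool_rot: [0.065, 0.998, 0.001, 0.003]
ft_force: [-0.3, -0.3, 0.7]
grip_width: 0.0298
grasp_force: 0.6
```

```bash
python3 -c "
from h import *
st()
im,d=snap('side','side6')
cv2.imwrite('pics/side6c.png',cv2.resize(im[170:250,270:390,::-1],None,fx=5,fy=5,interpolation=cv2.INTER_CUBIC))"
```

```text
t 13.02 tcp press mm [-26.   11.9  56.4] 
 [[-1.0, 0.001, 0.006], [0.001, 1.0, 0.001], [-0.006, 0.001, -1.0]] F [-0.3 -0.3  0.7] w 0.0298 q [ 0.2   0.51 -0.05  1.   -0.    0.33]
```

View pics/side6c.png

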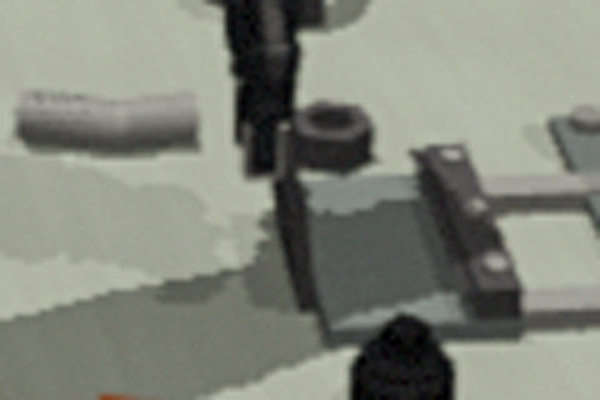

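The plate stands upright against the bed front, at (290,240). I'll push its top over gently.

Call:
apply_moves(steps=[[[-0.015,0,0.005],[0,0,0],0.35],[[-0.015,0,0.005],[0,0,0],0.35],[[-0.015,0,0],[0,0,0],0.35],[[-0.015,0,0],[0,0,0],0.35],[[-0.015,0,0],[0,0,0],0.35],[[-0.015,0,0],[0,0,0],0.35],[[-0.015,0,0],[0,0,0],0.35],[[-0.015,0,0],[0,0,0],0.35]])

```text
clock: 13.73
eef_pos: [0.5885, 0.111, 0.0522]
tool_rot: [0.065, 0.998, -0.0, 0.0]
ft_force: [-0.4, -0.3, 0.4]
grip_width: 0.0299
grasp_force: 0.0
```

```bash
cat > meas.py <<'E'
from h import *
import sys
st()
im,d=snap('side',sys.argv[1]); Q=pf(cloud('side',d).reshape(-1,3)*1000).reshape(480,640,3)
cv2.imwrite(f'pics/{sys.argv[1]}c.png',cv2.resize(im[170:250,270:390,::-1],None,fx=5,fy=5,interpolation=cv2.INTER_CUBIC))
for y in (-20,0,30,45):
    m=(abs(Q[...,1]-y)<4)&(Q[...,0]>-40)&(Q[...,0]<85)&(Q[...,2]<45)&(Q[...,2]>-6); q=Q[m]; q=q[q[:,0].argsort()]
    print(y,q[::max(1,len(q)//22)][:,[0,2]].round(0).astype(int).tolist())
E
python3 meas.py side7
```

```text
t 13.73 tcp press mm [-4.1 11.3 52.2] 
 [[-1.0, 0.002, 0.0], [0.002, 1.0, 0.0], [-0.0, 0.0, -1.0]] F [-0.4 -0.3  0.4] w 0.0299 q [ 0.19  0.56  0.01  1.03 -0.    0.32]
-20 [[-39, -4], [-34, -5], [-28, -3], [-25, -4], [-23, 0], [-17, -3], [-11, 1], [-9, 3], [-7, 15], [-2, 25], [1, 36], [3, 45], [21, 13], [26, 13], [32, 12], [35, 14], [40, 11], [43, 14], [49, 12], [54, 12], [59, 11], [65, 12], [70, 27], [74, 30], [83, 29]]
0 [[-39, -2], [-34, -5], [-31, -3], [-25, -2], [-20, -3], [-17, -3], [-14, -2], [-12, -4], [-9, 7], [-6, 21], [-4, 20], [-1, 24], [24, 13], [26, 14], [29, 13], [33, 12], [36, 11], [38, 13], [43, 13], [44, 13], [47, 9], [50, 12], [52, 10], [57, 12], [60, 12], [64, 11], [70, 30], [72, 11], [74, 10], [79, 28]]
30 [[-39, -3], [-35, -1], [-29, -4], [-27, -4], [-24, -2], [-19, 1], [-16, 1], [-13, -2], [-8, 9], [-7, 14], [-3, 26], [-2, 28], [34, 15], [37, 12], [43, 11], [45, 15], [49, 10], [51, 14], [58, 11], [60, 11], [61, 13], [69, 11], [74, 30], [74, 12], [76, 28], [80, 27], [81, 29], [84, 31]]
45 [[-39, -4], [-37, -2], [-33, -2], [-25, -3], [-25, 0], [-19, 1], [-14, -2], [-11, 1], [-9, 8], [-8, 10], [-6, 19], [-6, 11], [40, 12], [45, 15], [52, 10], [55, 12], [57, 13], [60, 15], [65, 15], [69, 11], [71, 28], [72, 11], [74, 30], [76, 28], [79, 24], [82, 29], [84, 29]]
```

Call:
apply_moves(steps=[[[-0.015,0,0],[0,0,0],0.35],[[-0.015,0,0],[0,0,0],0.35],[[-0.015,0,0],[0,0,0],0.35],[[-0.015,0,0],[0,0,0],0.35],[[-0.01,0,0],[0,0,0],0.35],[[0,0,0],[0,0,0],0.35],[[0,0,0],[0,0,0],0.35],[[0,0,0],[0,0,0],0.35]])

```text
clock: 14.45
eef_pos: [0.6018, 0.1092, 0.0522]
tool_rot: [0.065, 0.998, -0.0, -0.0]
ft_force: [0.9, -0.3, -0.2]
grip_width: 0.03
grasp_force: 0.0
```

```bash
python3 meas.py side8
```

```text
t 14.45 tcp press mm [ 9.2 11.2 52.2] 
 [[-1.0, 0.001, -0.0], [0.001, 1.0, -0.0], [0.0, -0.0, -1.0]] F [ 0.9 -0.3 -0.2] w 0.03 q [0.18 0.58 0.05 1.04 0.   0.31]
-20 [[-39, 0], [-34, -1], [-30, -4], [-25, -1], [-20, 23], [-20, 12], [-17, -3], [-12, 21], [-10, 18], [-5, 21], [-2, 21], [4, 24], [7, 23], [15, 24], [20, 23], [26, 23], [31, 22], [37, 21], [40, 21], [46, 21], [51, 15], [59, 11], [63, 14], [68, 14], [70, 26], [73, 12], [79, 25], [81, 32], [84, 31]]
0 [[-39, 0], [-31, 1], [-30, 0], [-26, -3], [-22, -3], [-20, 20], [-19, -3], [-17, -3], [-15, 22], [-9, 24], [-3, 21], [-1, 23], [29, 20], [34, 23], [38, 23], [44, 22], [51, 13], [54, 12], [60, 15], [63, 12], [69, 10], [71, 27], [73, 30], [77, 26], [79, 32], [84, 31]]
30 [[-38, -2], [-36, -1], [-30, 0], [-25, -4], [-20, 24], [-18, -3], [-11, 22], [-8, 22], [-5, 23], [-2, 24], [6, 23], [9, 20], [11, 22], [14, 23], [21, 22], [26, 22], [29, 21], [32, 22], [37, 21], [41, 21], [43, 22], [52, 12], [57, 15], [60, 11], [63, 11], [66, 13], [71, 13], [71, 26], [75, 14], [78, 33], [80, 25], [84, 29]]
45 [[-39, -2], [-34, -3], [-30, -3], [-28, -1], [-23, -1], [-20, 18], [-20, -4], [-17, 25], [-14, 19], [-11, 22], [-9, 20], [-3, 21], [0, 22], [3, 23], [5, 23], [9, 21], [12, 21], [14, 22], [17, 23], [22, 22], [25, 24], [30, 23], [43, 23], [48, 17], [55, 11], [60, 10], [62, 12], [66, 11], [71, 29], [71, 30], [75, 14], [79, 30], [82, 31]]
```

The plate has fallen flat onto the bed: its top is at 24 mm, the square edge at x ≈ -20, and the bevel edge at about 52. I'll retract, drop behind the square edge and push.

Call:
apply_moves(steps=[[[0.14,0,0],[0,0,0],0.35],[[0.14,0,0],[0,0,0],0.35],[[0,0,0.1],[0,0,0],0.35],[[0,0,0.108],[0,0,0],0.35],[[0,0,0],[0,0,0],0.35],[[0,0,0],[0,0,0],0.35],[[0,0,0],[0,0,0],0.35],[[0,0,0],[0,0,0],0.35]])

```text
clock: 15.17
eef_pos: [0.5478, 0.1167, 0.012]
tool_rot: [0.065, 0.998, 0.0, 0.001]
ft_force: [0.0, 0.4, -0.2]
grip_width: 0.0298
grasp_force: 0.0
```

Call:
apply_moves(steps=[[[-0.03,0,0],[0,0,0],0.35],[[-0.03,0,0],[0,0,0],0.35],[[-0.025,0,0],[0,0,0],0.35],[[-0.02,0,0],[0,0,0],0.35],[[-0.02,0,0],[0,0,0],0.35],[[-0.02,0,0],[0,0,0],0.35],[[0,0,0],[0,0,0],0.35],[[0,0,0],[0,0,0],0.35]])

```text
clock: 15.83
eef_pos: [0.5752, 0.1126, 0.0106]
tool_rot: [0.065, 0.998, -0.0, -0.0]
ft_force: [-2.3, -0.2, 1.7]
grip_width: 0.0299
grasp_force: 1.3
```

```bash
python3 meas.py side9
```

```text
t 15.83 tcp press mm [-17.6  11.2  10.6] 
 [[-1.0, 0.002, -0.001], [0.002, 1.0, -0.0], [0.001, -0.0, -1.0]] F [-2.3 -0.2  1.7] w 0.0299 q [ 0.19  0.58 -0.07  0.92  0.    0.32]
-20 [[-39, -3], [-34, -3], [-23, 30], [-21, 44], [-20, -2], [-18, 38], [-16, 42], [-15, 43], [-14, -4], [-13, 41], [-12, -1], [-10, 35], [-9, 24], [-4, 21], [-3, -2], [4, 22], [12, 21], [18, 22], [26, 21], [32, 20], [37, 21], [43, 25], [51, 23], [56, 19], [62, 17], [71, 12], [75, 28]]
0 [[-39, -3], [-31, -2], [-28, -2], [-25, -2], [-22, 0], [-20, -1], [-15, 0], [-12, 13], [-12, -3], [-9, 0], [-6, -3], [-3, 0], [5, 22], [8, 24], [12, 25], [15, 23], [46, 22], [49, 22], [52, 25], [54, 21], [57, 22], [63, 16], [68, 12], [71, 25], [74, 31], [74, 11], [79, 22], [79, 25], [81, 27]]
30 [[-38, -1], [-33, -4], [-30, -3], [-27, -2], [-26, 41], [-25, -1], [-25, 16], [-22, 23], [3, 23], [6, 21], [9, 22], [14, 20], [17, 25], [23, 24], [28, 22], [31, 22], [35, 21], [39, 25], [43, 21], [48, 22], [52, 21], [56, 20], [63, 16], [65, 14], [68, 14], [72, 11], [73, 29], [74, 12], [76, 27], [79, 29], [82, 29], [85, 27]]
45 [[-39, -5], [-37, -3], [-33, -3], [-28, -3], [-22, -4], [11, 20], [14, 22], [17, 20], [20, 25], [25, 20], [31, 22], [34, 21], [36, 22], [37, 25], [42, 24], [45, 22], [48, 22], [51, 21], [54, 19], [60, 20], [69, 9], [71, 28], [71, 25], [74, 30], [77, 27], [79, 28], [82, 32], [85, 29]]
```

Call:
apply_moves(steps=[[[-0.01,0,0],[0,0,0],0.35],[[-0.01,0,0],[0,0,0],0.35],[[-0.01,0,0],[0,0,0],0.35],[[-0.01,0,0],[0,0,0],0.35],[[-0.01,0,0],[0,0,0],0.35],[[-0.01,0,0],[0,0,0],0.35],[[0,0,0],[0,0,0],0.35],[[0,0,0],[0,0,0],0.35]])

```text
clock: 16.55
eef_pos: [0.5867, 0.1112, 0.0106]
tool_rot: [0.065, 0.998, -0.0, -0.0]
ft_force: [-4.3, -0.1, 2.6]
grip_width: 0.0299
grasp_force: 2.0
```

Call:
apply_moves(steps=[[[-0.006,0,0],[0,0,0],0.35],[[-0.006,0,0],[0,0,0],0.35],[[-0.005,0,0],[0,0,0],0.35],[[-0.005,0,0],[0,0,0],0.35],[[0,0,0],[0,0,0],0.35],[[0,0,0],[0,0,0],0.35],[[0,0,0],[0,0,0],0.35],[[0,0,0],[0,0,0],0.35]])

```text
clock: 17.22
eef_pos: [0.5894, 0.1108, 0.0105]
tool_rot: [0.065, 0.998, 0.0, -0.002]
ft_force: [-10.4, 0.4, 5.9]
grip_width: 0.0299
grasp_force: 4.2
```

Call:
apply_moves(steps=[[[-0.006,0,0],[0,0,0],0.35],[[-0.006,0,0],[0,0,0],0.35],[[-0.006,0,0],[0,0,0],0.35],[[0,0,0],[0,0,0],0.35],[[0,0,0],[0,0,0],0.35],[[0,0,0],[0,0,0],0.35],[[0,0,0],[0,0,0],0.35],[[0,0,0],[0,0,0],0.35]])

```text
clock: 17.88
eef_pos: [0.5895, 0.1108, 0.0104]
tool_rot: [0.064, 0.998, 0.0, -0.005]
ft_force: [-15.1, 1.5, 12.1]
grip_width: 0.0294
grasp_force: 8.1
```

Call:
apply_moves(steps=[[[0.02,0,0],[0,0,0],0.35],[[0.05,0,0],[0,0,0],0.35],[[0.1,0,0],[0,0,0],0.35],[[0.1,0,-0.1],[0,0,0],0.35],[[0.1,0,-0.15],[0,0,0],0.35],[[0.15,0,-0.15],[0,0,0],0.35],[[0.15,0,-0.1],[0,0,0],0.35],[[0.15,0,-0.1],[0,0,0],0.35]])

```text
clock: 18.55
eef_pos: [0.4341, 0.1316, 0.132]
tool_rot: [0.065, 0.998, 0.001, 0.003]
ft_force: [0.7, 0.1, 0.6]
grip_width: 0.0299
grasp_force: 0.0
```

```bash
python3 meas.py side10; python3 - <<'E'
from h import *
im,d=snap("top","top1")
a=im[150:300,200:400,::-1]; cv2.imwrite("pics/top1c.png",cv2.resize(a,None,fx=4,fy=4,interpolation=cv2.INTER_CUBIC))
g=im.max(2).astype(int); col=[tuple(g[r,285:330:8]) for r in range(165,222,2)]
for r in range(164,222): print(r,g[r,[278,290,322,334]].tolist(), pf(onplane("top",[[278,r],[334,r]],.024)*1000)[:,0].round(1).tolist())
E
```

```text
t 18.55 tcp press mm [-159.9   11.9  132. ] 
 [[-1.0, 0.002, 0.005], [0.002, 1.0, 0.001], [-0.005, 0.001, -1.0]] F [0.7 0.1 0.6] w 0.0299 q [ 0.29  0.21 -0.28  1.07 -0.    0.43]
-20 [[-39, -3], [-33, -3], [-25, -4], [-20, -4], [-17, 0], [-11, -3], [-6, -3], [-1, 0], [2, 3], [2, 5], [7, 16], [10, 10], [13, 24], [17, 20], [21, 23], [28, 22], [34, 21], [40, 21], [45, 21], [48, 24], [56, 22], [59, 24], [68, 23], [69, 21], [72, 31], [74, 29], [80, 32], [83, 31]]
0 [[-39, -2], [-33, -2], [-28, -1], [-23, -2], [-20, -2], [-15, -3], [-11, -3], [-3, -1], [2, 1], [3, 8], [5, 13], [10, 15], [12, 21], [15, 23], [19, 21], [26, 20], [57, 19], [60, 24], [68, 20], [70, 24], [76, 27], [80, 23], [82, 33]]
30 [[-38, -1], [-33, -5], [-21, -5], [-16, -2], [-11, -2], [-7, -1], [-1, -2], [4, 12], [7, 11], [9, 11], [15, 24], [23, 22], [29, 21], [34, 22], [40, 20], [48, 21], [51, 23], [57, 22], [60, 24], [68, 23], [71, 22], [74, 29], [79, 31], [82, 32]]
45 [[-40, -3], [-36, -3], [-31, -3], [-28, 1], [-22, -1], [-17, -2], [-11, -2], [-5, -2], [3, 8], [9, 9], [12, 20], [17, 21], [22, 20], [28, 20], [31, 24], [
[... 1490 characters left out ...]
]
203 [105, 78, 76, 123] [14.1, 27.3]
204 [100, 76, 78, 119] [11.9, 25.2]
205 [98, 78, 76, 120] [9.8, 23.0]
206 [89, 76, 74, 120] [7.6, 20.8]
207 [106, 68, 77, 121] [5.4, 18.7]
208 [107, 82, 76, 120] [3.3, 16.5]
209 [112, 105, 76, 119] [1.1, 14.4]
210 [77, 115, 73, 118] [-1.0, 12.2]
211 [116, 96, 61, 119] [-3.2, 10.1]
212 [140, 95, 106, 120] [-5.3, 7.9]
213 [146, 139, 116, 120] [-7.5, 5.7]
214 [145, 144, 116, 122] [-9.7, 3.6]
215 [146, 146, 84, 118] [-11.8, 1.4]
216 [145, 147, 136, 89] [-14.0, -0.7]
217 [146, 144, 139, 111] [-16.1, -2.9]
218 [147, 145, 146, 138] [-18.3, -5.0]
219 [145, 146, 146, 146] [-20.4, -7.2]
220 [145, 145, 145, 146] [-22.6, -9.3]
221 [145, 145, 147, 146] [-24.7, -11.5]
```

View pics/top1c.png

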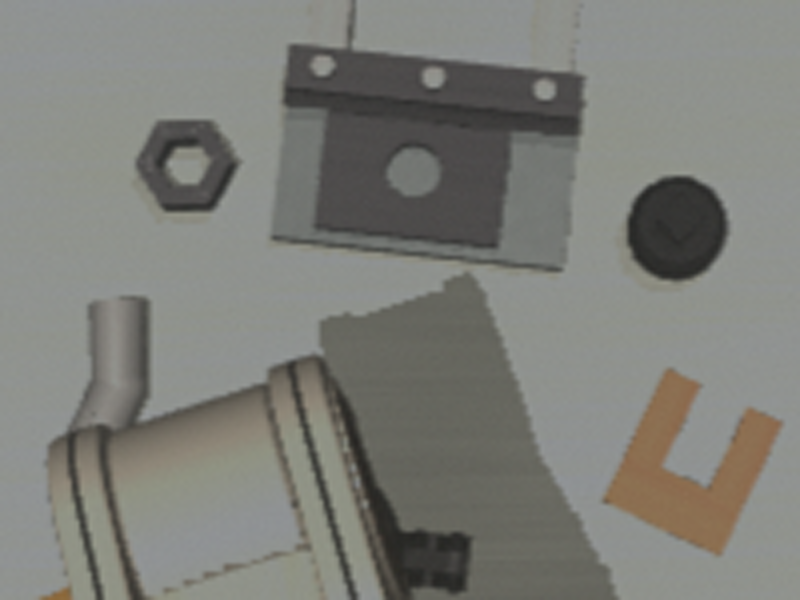

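The final top view shows the plate flat on the bed and centred at about (413,172). Its square edge runs parallel to the bed front at x ≈ 7 mm and its bevelled edge is under the keeper. The hard stop showed in the force (no advance from 10 to 15 N), the bystanders are unmoved and the arm is clear.

```bash
python3 -c "
from workcell import bot
print(bot.job_done())"
```

```text
the job is handed in; nothing more can be done
None
```

The die plate is turned over on the bed with its bevelled edge up and fully home under the keeper; nothing else was moved, and I handed the job in at about 18.6 s on the clock.

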